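# Clamp a whetstone in the sharpening stand

### The job

A cook wants to sharpen a knife: lay the whetstone lengthwise along the middle of the sharpening stand's narrow raised bed, one end close up to the end stop, and let go of it. Then pump the clamp's trigger against its handle until the rubber pad presses the stone firmly against the stop, without crushing the stone, and finish while still holding the trigger squeezed, so that the pressure stays on. Leave the other things on the bench where they are.

Things in the scene. Friction and masses are not known exactly. Their poses are not given: they have to be found in the camera images.
- whetstone: the combination whetstone, a flat rectangular block 180 mm long, 55 mm wide and 25 mm thick (about 0.5 kg), dark grey lower half and tan upper half; it lies flat on the bench. Origin: centre of its underside; x across its width, y along its length, z up. It may be turned end for end. Its ends chip if the pad pushes on it with more than about 60 N.
- stand: the sharpening stand, fixed to the bench: a stainless drip tray 100 x 370 mm (rim 18 mm high) carrying, along its length, the narrow bed, the end stop and the trigger clamp. Origin: centre of its underside on the bench; y along its length, from the clamp towards the end stop (the clamp's rod pushes along +y), x across, z up.
- bed: the narrow raised bed, a rubber-faced steel strip 44 mm wide (narrower than the stone) and 205 mm long, level, its top 45 mm above the bench; free at both sides. It runs in the stand's y from -40 to +165 mm. Origin: on its top, on the centre line, above the stand's origin; axes as the stand's.
- seat (a point): the point on top of the bed (45 mm above the bench) where the centre of the stone's underside lies when the stone is centred across the bed and its end touches the end stop: 75 mm along the stand's +y from its origin, that is 90 mm from the stop's face. Axes as the stand's.
- end_stop: the upright end stop at the +y end of the bed: 44 mm wide, its rubber face at the stand's y = +165 mm, its top 15 mm above the bed. Origin at the stand's origin.
- pad: the clamp's rubber pad, 30 mm wide and 20 mm high, on the end of the rod, 57 mm above the bench (against the middle of the stone's end). A buffer that yields up to 5 mm, about 8 N per mm, then is hard. A firm clamp is 10 to 55 N here, with the stone bearing on the stop. Origin: on the rod's end, 12 mm behind the pad's face; y towards the stone.
- pad_face (a point): centre of the pad's face. At the start it stands 22 to 40 mm from the stone's end if the stone touches the end stop (202 to 220 mm clear between pad and stop).
- rod (a joint): how far the toothed push rod has come out, in m (0 to 0.056; it starts between 0 and 0.018); the pad meets a stone that touches the stop at about 0.040. Teeth 8 mm apart. A holding pawl keeps the rod from running back by more than a tooth: let the trigger go and the rod stays out, but with the stone clamped it eases back a few mm and the pressure is lost.
- trigger (a joint): angle of the trigger, rad: 0 let out (its spring returns it), 0.36 fully squeezed towards the handle. A full squeeze carries the rod forward one tooth, 8 mm (the first up to 10 mm), so 4 to 7 squeezes are needed; let it out fully between them, or the pawl does not take the next tooth. With the stone tight it stops short, between about 0.1 and 0.3 rad.
- trigger_blade: the trigger's upright blade, black, 16 mm wide and 12 mm thick, on the +y side of the handle (between handle and stone). Origin: on the trigger's pivot, 98 mm above the bench at the stand's y = -115 mm; the blade rises from there to about 175 mm above the bench and leans 0.2 rad towards +y when let out.
- trigger_grip (a point): point on the blade's outer (+y) face, 60 mm above the pivot, 158 mm above the bench: where fingers push it. From the handle's rear face to here: 58 mm let out, 36 mm squeezed (flat fingers stop 38 to 39 mm apart). 5 N pushed here moves the free trigger; with the stone tight 16 N gives about 27 N at the pad, 25 N 34, 38 N 42; beyond about 45 N the stone is crushed.
- handle_grip (a point): centre of the fixed upright handle at the same height, 158 mm above the bench, at the stand's y = -145 mm. The handle is a black rubber-covered bar 24 mm wide (x) and 20 mm deep (y), rising to 183 mm above the bench; the clamp's body below ends 112 mm above the bench. Nothing stands beside handle and trigger.
- bowl: a small stainless bowl, 170 mm across and 70 mm high, standing by; origin: centre of its underside. To be left alone.
- spray_bottle: a white spray bottle, 72 mm across and 200 mm high, standing by; origin: centre of its underside. To be left alone.
- dressing_stone: a small dressing stone, 30 x 75 x 22 mm, lying by; far smaller than the whetstone; origin: centre of its underside. To be left alone.
- dough_scraper: a dough scraper, a steel blade 90 x 140 mm with a wooden grip 20 mm thick along one edge, lying by; origin: on its underside. To be left alone.
Not all that is in view belongs to the job. There is more than one size of the whetstone; the job needs the middle-sized.

How it is judged:
On the way, in this order (a step that is already met when the one before it is completed fails the run):
1. the whetstone lies flat on the bed, lengthwise and centred, one end within 15 mm of the end stop, let go (x of whetstone in the frame of seat between -0.01 and 0.01 m and y of whetstone in the frame of seat between -0.015 and 0.004 m and z of whetstone in the frame of seat between -0.004 and 0.029 m and angle between the y axis of whetstone and the y axis of stand, either way round below 0.14 rad and angle between the z axis of whetstone and the z axis of stand, either way round below 0.06 rad and contact force between bed and whetstone above 1 N and contact force between the fingers and whetstone below 0.3 N), for 0.3 s.
2. the trigger is pumped: squeezed beyond 0.15 rad (value of joint trigger above 0.15 rad), for 0.02 s.
3. the pad presses the stone against the stop with the trigger held squeezed (contact force between pad and whetstone above 10 N and contact force between end_stop and whetstone above 6 N and contact force between the fingers and trigger_blade above 3 N), for 0.2 s.
At the end, for the whole second after the job is handed in: stone flat on the bed (10 mm of its centre line, square within 0.14 rad), end within 4 mm of the stop; pad pressing it with 10 to 55 N, stop bearing 6 N or more; fingers still squeezing the trigger (over 3 N, beyond 0.03 rad) and off the stone (all of step 3 and x of whetstone in the frame of seat between -0.01 and 0.01 m and y of whetstone in the frame of seat between -0.004 and 0.004 m and z of whetstone in the frame of seat between -0.004 and 0.029 m and angle between the y axis of whetstone and the y axis of stand, either way round below 0.14 rad and angle between the z axis of whetstone and the z axis of stand, either way round below 0.06 rad and contact force between bed and whetstone above 1 N and contact force between the fingers and whetstone below 0.3 N and contact force between pad and whetstone below 55 N and value of joint trigger above 0.03 rad and linear speed of whetstone below 0.01 m/s); the arm keeps its last pose, push and grip.
It fails at once if the stone is crushed: the pad pushes on it with more than 60 N (contact force between pad and whetstone above 60 N).
It fails at once if the stone is dropped or slammed on the bed (more than 80 N) (contact force between bed and whetstone above 80 N).
It fails at once if another thing on the bench is disturbed by more than 30 mm (distance of any of bowl, spray_bottle, dressing_stone, dough_scraper from where it was at the start of the episode above 0.03 m).
It also fails if it takes over 64 s, if anything falls off the work surface, if the arm or the gripper's body presses on something with over 40 N, if the wrist force passes 120 N, or if a joint passes its speed limit or range.

### The arm

A 6-joint arm with a two-finger parallel gripper is mounted at the origin on the work surface. World frame = base frame: x ahead of the robot, y to its left, z up, the work surface at z = 0. Lengths are in m, angles in rad, forces in N, time in s.
With the tool pointing down it reaches from about 0.4 to 0.925 m from the base axis. Payload 12.5 kg.
Tool frame: the origin (TCP) lies at the very end of the fingers, on their centre line; the grasp point (between the pads) lies env.grip_point_offset behind it (env.grip_point_offset is the distance from the TCP to the grasp point, in m); z points along the fingers, y is the direction in which the jaws open and shut (so a half turn about z gives the same grasp; the last joint's range is limited). The gripper opens to 95 mm and grips with 3 to 60 N. Pads are 20 mm wide; open, the fingers measure 119 mm over their backs; the gripper's body (75 mm by 180 mm) begins 59 mm behind the grasp point.
Start: joints at [-1.382, 0.491, 1.559, -0, 1.092, -0.106], TCP at [0.182, -0.598, 0.215] pointing down, gripper open.
Joint ranges: [-3.1, 3.1], [-0.84, 2.19], [0.05, 2.79], [-1.13, 4.28], [0.06, 2.93], [-2.69, 2.69]. Speed limits (rad/s): [2.22, 2.22, 2.79, 3.14, 3.14, 3.14].

### API

Orientations are given as a 3x3 rotation matrix whose columns are the frame's x, y, z axes.
In Python, from workcell import env gives the robot as it stands.
- The arm moves only by the tool jog_arm, never from a script. Its argument "commands" is a list of rows, each an object of numbers: "tx", "ty", "tz": the shift along the tool's x, y, z in mm; "roll": the turn about the tool's z in rad. In form: [{"tx": .., "ty": .., "tz": .., "roll": ..}, ...]. A call has 1 to 10 rows; each row shifts and turns the commanded pose from where the row before left it, along the tool's axes as they then stand; what a row does not reach is not made up. A row lasts 1/10 s, in which the tool goes at most 50 mm and 8.59 degrees, less where a joint would pass 70% of its speed; a pose out of reach is approached as far as the arm can. A call is refused whole if a number of a shift passes 50 or a number of a turn 0.15, either way. A call with a gripper value outside its range is refused whole. "grip" is the closure, from 0 (fully open) to 1 (shut), set as the call begins (left out, the last holds). The fingers move at their own pace and stop on an object; "force" is the grip in N (left out, the last holds). Time passes only in rows, so rows that do not move let the fingers close. It gives the time, the measured TCP pose, the force and the opening at its end, in the units of the state.
- env.observe(): the state, without advancing time (a new reading comes with each control period).
- env.read_camera(name): name is "scene" or "top" or "wrist"; returns a dict with "pixels" (400x640x3 uint8, red, green, blue), "vertical_fov" (degrees; the focal length in pixels is half the picture's height over the tangent of half this angle, whatever the lens; pixels are square), "cx", "cy" (the principal point, pixels), "cam_to_world" (4x4, takes a point from camera to world coordinates); the wrist camera has in their place "tool_from_camera" (4x4, takes a point from camera to tool coordinates, whose origin is the TCP and whose axes are the flange's). Camera axes: x right, y up, looking along -z (the intrinsics and any distortion apply to the point x, -y, -z); pixel columns grow to the right and rows downward; lengths in m; the calibration is good to about 2 mm. A picture is of the moment at which its call begins: read the wrist's pose just before it. There is no depth.
- env.sign_off(): hands the job in, once; it reports no verdict.
Trained networks look in a picture, given as the dict that the camera call returned (one of the last four; its "shot" number tells which), for a name from the list of things; names that differ only in an ending like _2 or _b are one class to them, and where a whole thing is asked for, a point or a joint stands for the part that bears it (a point fixed in the world has none). Each returns a list of dicts, best first, with "score" (0 to 1); they miss things now and then, are a little off and sometimes report something else, mostly with a low value. They report only what shows in the picture. A call takes as long as a camera call. They do not tell look-alikes from the thing itself.
- env.outline_of(target, picture): "mask" (400x640 bool, what is visible of it) and "pixel" ([column, row] in pixels, amid what is visible of it).
- env.tip_of(target, picture): "pixel" ([column, row] in pixels: a listed point, or the origin of a listed thing).
The state is a dict: "time_s": time; "joint_positions": joint angles; "qd": joint speeds; "tau": joint torques, N m; "tool_pos": TCP position; "tcp_rot": TCP orientation; "wrist_force": force on the tool from outside, world axes, zero at the start; "wrist_torque": the same for the moment, N m; "width": finger opening in m.
Only numpy, scipy, OpenCV 4.12 (cv2) and the standard library are available. Lean on these libraries where they do the work, as an engineer would, in place of code of your own. Each camera call takes 0.05 s, during which the arm holds its last target.

## Working session

There is one attempt and no reset: what is moved stays moved. The work goes in short steps, Python scripts to look and compute and a tool call to move; the robot and the scene stay as the last step left them, time stands still between calls to the robot, and variables do not carry over. Pictures are saved under pics/ and viewed, and the job is handed in when it is done.

Besides the shell and the picture viewer there is one more tool, called after "Call:" as name(argument=value, ...) on one line, values as JSON. jog_arm: Moves the arm, as the interface text tells. Its arguments: {"type":"object","properties":{"commands":{"type":"array"},"grip":{"type":"number"},"force":{"type":"number"}},"required":["commands"]}

```bash
mkdir -p pics; ls; python3 - <<'E'
from workcell import env
import cv2, numpy as np
o=env.observe(); print({k:np.round(v,3).tolist() for k,v in o.items()}, env.grip_point_offset)
for n in ["scene","top"]:
    p=env.read_camera(n); cv2.imwrite(f"pics/{n}0.png",p["pixels"][:,:,::-1])
    print(n,{k:(np.round(v,4).tolist() if k!="pixels" else 0) for k,v in p.items()})
    for t in ["whetstone","stand","dressing_stone","trigger_blade","bowl"]:
        for r in env.outline_of(t,p)[:4]: print(t,round(r["score"],2),np.round(r["pixel"]),r["mask"].sum())
    for t in ["seat","pad_face","trigger_grip","handle_grip","stand","whetstone"]:
        for r in env.tip_of(t,p)[:4]: print("tip",t,round(r["score"],2),np.round(r["pixel"],1))
E
```

```text
pics
{'time_s': 0.0, 'joint_positions': [-1.382, 0.492, 1.559, -0.0, 1.092, -0.106], 'qd': [-0.001, -0.0, 0.003, 0.002, 0.001, 0.001], 'tau': [0.002, -61.265, -25.819, 0.069, 0.048, -0.0], 'tool_pos': [0.182, -0.598, 0.214], 'tcp_rot': [[0.957, 0.291, -0.0], [0.291, -0.957, 0.001], [0.0, -0.001, -1.0]], 'wrist_force': [0.71, 0.157, 0.131], 'wrist_torque': [-0.009, -0.033, -0.017], 'width': 0.095} 0.0188
scene {'pixels': 0, 'vertical_fov': 53.9631, 'cx': 318.3066, 'cy': 199.2993, 'cam_to_world': [[0.5516, -0.5377, 0.6377, 1.3072], [0.8341, 0.3449, -0.4306, -0.511], [0.0116, 0.7694, 0.6387, 0.8912], [0.0, 0.0, 0.0, 1.0]], 'shot': 1}
whetstone 0.84 [324. 172.] 224
whetstone 0.62 [198. 209.] 1322
stand 0.66 [308. 236.] 3920
dressing_stone 0.61 [362. 276.] 309
trigger_blade 0.72 [292. 214.] 122
bowl 0.67 [423. 183.] 1360
tip seat 0.83 [347.3 228.6]
tip pad_face 0.42 [309.5 235.9]
tip trigger_grip 0.68 [295.4 210.9]
tip trigger_grip 0.59 [186.8 261.7]
tip handle_grip 0.74 [326.7 231.9]
tip handle_grip 0.64 [276.1 212.6]
tip stand 0.97 [326.8 241.4]
tip whetstone 0.79 [324.9 210.5]
tip whetstone 0.67 [307.9 234.7]
tip whetstone 0.62 [199.  208.4]
tip whetstone 0.58 [323.7 171.9]
top {'pixels': 0, 'vertical_fov': 44.9377, 'cx': 313.4576, 'cy': 202.1486, 'cam_to_world': [[-0.0006, 0.9877, -0.1567, 0.2626], [-1.0, 0.0002, 0.0052, -0.0113], [0.0052, 0.1567, 0.9876, 1.6334], [0.0, 0.0, 0.0, 1.0]], 'shot': 2}
whetstone 0.93 [288. 214.] 900
whetstone 0.7 [396. 255.] 460
whetstone 0.61 [249. 273.] 432
stand 0.63 [314. 179.] 3164
dressing_stone 0.7 [306. 128.] 217
dressing_stone 0.56 [345. 175.] 56
trigger_blade 0.41 [344. 173.] 55
trigger_blade 0.17 [427. 224.] 591
bowl 0.57 [181. 172.] 1934
tip pad_face 0.48 [325.2 177.5]
tip trigger_grip 0.71 [329.2 181.7]
tip trigger_grip 0.47 [339.6 176.1]
tip handle_grip 0.97 [355.9 180.9]
tip stand 0.97 [309.9 178.7]
tip whetstone 0.97 [249.3 272.1]
tip whetstone 0.78 [286.5 218.5]
```

```bash
python3 - <<'E'
import cv2
for n in ["scene","top"]:
    i=cv2.imread(f"pics/{n}0.png")
    c=i[80:330,130:530] if n=="scene" else i[90:330,130:500]
    cv2.imwrite(f"pics/{n}0c.png",cv2.resize(c,None,fx=2,fy=2,interpolation=cv2.INTER_CUBIC))
E
```

```text
(no output)
```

View pics/scene0c.png

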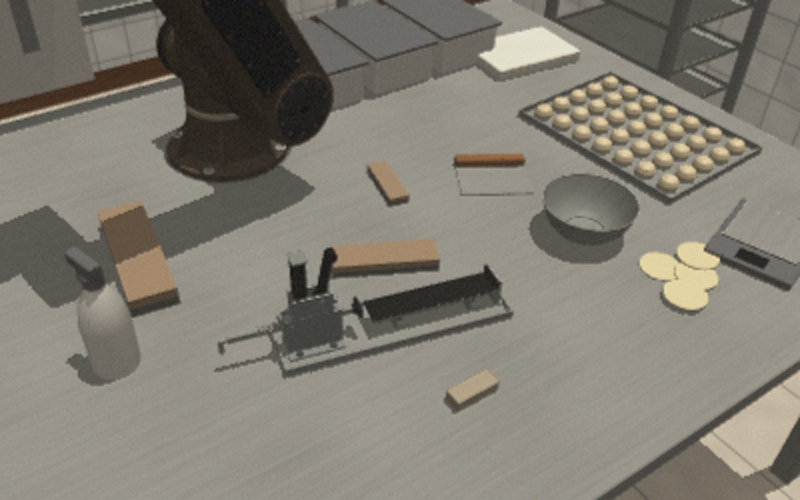

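View pics/top0c.png

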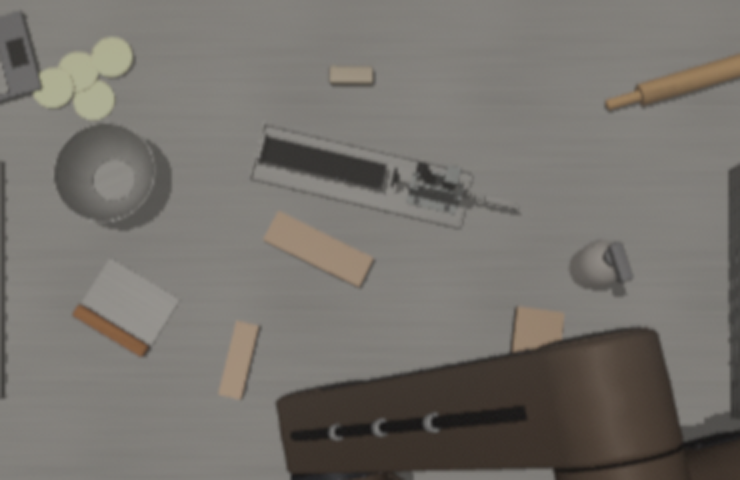

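The top picture shows three whetstone-like blocks at (249,272), (288,214) and (396,255), the last partly under the arm. I'll measure their sizes.

```bash
cat > h.py <<'E'
from workcell import env
import cv2, numpy as np
def T(p,obs=None):
    if "cam_to_world" in p: return np.array(p["cam_to_world"])
    M=np.eye(4); M[:3,:3]=obs["tcp_rot"]; M[:3,3]=obs["tool_pos"]
    return M@np.array(p["tool_from_camera"])
def plane(p,px,z,obs=None):
    M=T(p,obs); f=200/np.tan(np.radians(p["vertical_fov"])/2)
    px=np.atleast_2d(px).astype(float)
    d=np.c_[(px[:,0]-p["cx"])/f,-(px[:,1]-p["cy"])/f,-np.ones(len(px))]@M[:3,:3].T
    s=(z-M[2,3])/d[:,2]; return M[:3,3]+s[:,None]*d
def proj(p,X,obs=None):
    M=np.linalg.inv(T(p,obs)); f=200/np.tan(np.radians(p["vertical_fov"])/2)
    c=np.atleast_2d(X)@M[:3,:3].T+M[:3,3]
    return np.c_[p["cx"]+f*c[:,0]/-c[:,2],p["cy"]-f*c[:,1]/-c[:,2]]
def shot(n,name):
    o=env.observe(); p=env.read_camera(n); cv2.imwrite(f"pics/{name}.png",p["pixels"][:,:,::-1]); return p,o
def rect(p,mask,z,obs=None):
    cs,_=cv2.findContours(mask.astype(np.uint8),cv2.RETR_EXTERNAL,cv2.CHAIN_APPROX_NONE)
    c=max(cs,key=cv2.contourArea)[:,0,:]
    w=plane(p,c,z,obs)[:,:2]
    (cx,cy),(a,b),_=r=cv2.minAreaRect((w*1000).astype(np.float32))
    bx=cv2.boxPoints(r); e=[bx[1]-bx[0],bx[2]-bx[1]]; l=max(e,key=np.linalg.norm)
    return np.round([cx,cy],1),sorted(np.round([a,b],1)),round(float(np.arctan2(l[1],l[0])),3)
E
python3 - <<'E'
from h import *
p,o=shot("top","top1")
for t in ["whetstone","stand","dressing_stone","spray_bottle","bowl","dough_scraper","bed"]:
    for r in env.outline_of(t,p)[:3]: print(t,round(r["score"],2),np.round(r["pixel"]),*rect(p,r["mask"],.025 if t!="bed" else .045))
im=cv2.imread("pics/top1.png")[180:290,230:430]
cv2.imwrite("pics/top1c.png",cv2.resize(im,None,fx=4,fy=4,interpolation=cv2.INTER_CUBIC))
E
```

```text
whetstone 0.96 [397. 254.] [ 339.8 -299.8] [np.float64(73.6), np.float64(86.0)] 1.539
whetstone 0.95 [250. 273.] [291.7 191.4] [np.float64(40.7), np.float64(123.1)] -0.226
whetstone 0.73 [428. 222.] [ 451.4 -405. ] [np.float64(77.4), np.float64(100.5)] -1.346
stand 0.59 [311. 178.] [592.3 -48. ] [np.float64(108.5), np.float64(450.2)] 1.342
dressing_stone 0.47 [306. 127.] [778.7   9.3] [np.float64(32.2), np.float64(69.1)] -1.57
spray_bottle 0.92 [430. 226.] [ 452.1 -407.8] [np.float64(72.4), np.float64(98.4)] -1.387
bowl 0.73 [180. 176.] [608.1 427.9] [np.float64(166.3), np.float64(173.2)] -1.57
dough_scraper 0.98 [193. 244.] [378.7 380.9] [np.float64(114.2), np.float64(140.9)] 1.021
bed 0.95 [296. 173.] [619.4  52.5] [np.float64(49.5), np.float64(206.9)] 1.333
```

View pics/top1c.png

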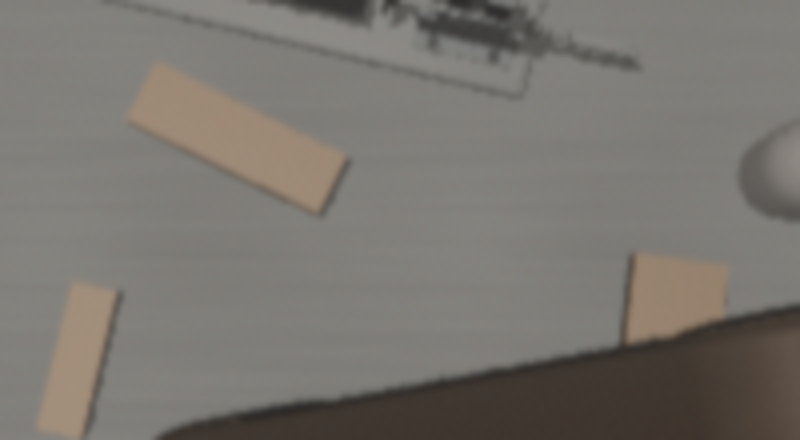

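Candidates: (249,272) is about 41x123 mm, (288,214) about 55x180 mm and (396,255) about 74 mm wide. The crop confirms that (288,214) is the middle-sized one, matching the whetstone's given size. Next I'll find its exact pose.

```bash
python3 - <<'E'
from h import *
p,o=shot("top","top2")
im=p["pixels"].astype(int)
m=(im[:,:,0]-im[:,:,2]>22); mm=np.zeros_like(m); mm[190:240,255:325]=m[190:240,255:325]
print("stone tan",mm.sum(),rect(p,mm,.025))
for t in ["bed"]:
    for r in env.outline_of(t,p)[:1]: print(t,rect(p,r["mask"],.045))
for t,z in [("seat",.045),("handle_grip",.158),("trigger_grip",.158),("pad_face",.057),("stand",0)]:
    for r in env.tip_of(t,p)[:2]: print(t,round(r["score"],2),r["pixel"],plane(p,r["pixel"],z)[0].round(4))
E
```

```text
stone tan 892 (array([477.5,  63.6]), [np.float64(55.9), np.float64(179.6)], 1.106)
bed (array([618.6,  52.3]), [np.float64(47.8), np.float64(207.7)], 1.326)
seat 0.71 [290.8, 168.5] [0.6291 0.0565 0.045 ]
handle_grip 0.58 [356.2, 177.4] [ 0.5748 -0.1523  0.158 ]
trigger_grip 0.43 [339.7, 176.3] [ 0.5783 -0.1009  0.158 ]
trigger_grip 0.26 [186.8, 176.7] [0.5767 0.3749 0.158 ]
pad_face 0.6 [327.0, 178.1] [ 0.5937 -0.0647  0.057 ]
stand 0.59 [308.6, 177.5] [ 0.6078 -0.0032  0.    ]
```

Call:
jog_arm(commands=[{"tx": 24, "ty": -27}, {"tx": 24, "ty": -27}, {"tx": 24, "ty": -27}, {"tx": 24, "ty": -27}, {"tx": 24, "ty": -27}, {"tx": 24, "ty": -27}, {"tx": 24, "ty": -27}, {"tx": 24, "ty": -27}, {"tx": 24, "ty": -27}, {"tx": 24, "ty": -27}])

```text
$.commands[0]: bad value
```

Call:
jog_arm(commands=[{"tx": 24, "ty": -27}, {"tx": 24, "ty": -27}, {"tx": 24, "ty": -27}, {"tx": 24, "ty": -27}, {"tx": 24, "ty": -27}, {"tx": 24, "ty": -27}, {"tx": 24, "ty": -27}, {"tx": 24, "ty": -27}, {"tx": 24, "ty": -27}, {"tx": 24, "ty": -27}])

```text
$.commands[0]: bad value
```

Call:
jog_arm(commands=[{"roll": -0.135}, {"roll": -0.135}, {"roll": -0.135}, {"roll": -0.135}, {"roll": -0.135}, {"roll": -0.135}, {}])

```text
$.commands[0]: bad value
```

```bash
cat > stone.py <<'E'
import sys
from h import *
p,o=shot("wrist",sys.argv[1])
R=o["tcp_rot"]; print("t",o["time_s"],"tcp",np.round(o["tool_pos"],4),"xang",np.arctan2(R[1][0],R[0][0]),"q",np.round(o["joint_positions"],2))
for r in env.outline_of("whetstone",p,)[:3]: print(round(r["score"],2),np.round(r["pixel"]),*rect(p,r["mask"],.025,o))
im=p["pixels"].astype(int); m=(im[:,:,0]-im[:,:,2]>22)
n,l,s,c=cv2.connectedComponentsWithStats(m.astype(np.uint8))
for i in range(1,n):
    if s[i][4]>800: print("col",c[i].round(),s[i],rect(p,l==i,.025,o))
for r in env.outline_of("bed",p)[:1]: print("bed",round(r["score"],2),rect(p,r["mask"],.045,o))
E
python3 stone.py w1
```

```text
t 1.95 tcp [ 0.1816 -0.598   0.2147] xang 0.2947909855384354 q [-1.38  0.49  1.56  0.    1.09 -0.11]
0.83 [45. 65.] [ 204.2 -290.5] [np.float64(91.1), np.float64(180.4)] -0.132
col [37. 71.] [    0     0    91   162 11327] (array([ 201.8, -284. ]), [np.float64(79.2), np.float64(175.8)], -0.134)
col [137. 307.] [ 123  277   34   61 1050] (array([ -39.8, -426.7]), [np.float64(36.7), np.float64(90.1)], 0.053)
col [511. 307.] [ 491  277   34   61 1045] (array([  93. , -863.6]), [np.float64(36.1), np.float64(89.9)], 0.557)
col [470. 356.] [ 294  349  319   12 2545] (array([   8.7, -824.3]), [np.float64(17.0), np.float64(409.2)], -1.276)
```

View pics/w1.png

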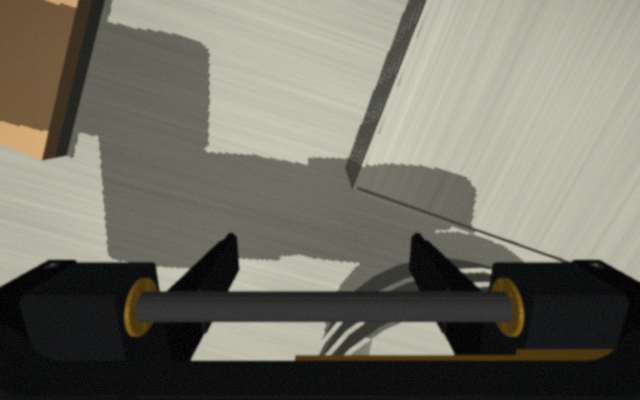

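The moves were refused, so every row needs all four fields. The picture shows only the large stone, at upper left (45,65).

Call:
jog_arm(commands=[{"tx": 24, "ty": -27, "tz": 0, "roll": 0}, {"tx": 24, "ty": -27, "tz": 0, "roll": 0}, {"tx": 24, "ty": -27, "tz": 0, "roll": 0}, {"tx": 24, "ty": -27, "tz": 0, "roll": 0}, {"tx": 24, "ty": -27, "tz": 0, "roll": 0}, {"tx": 24, "ty": -27, "tz": 0, "roll": 0}, {"tx": 24, "ty": -27, "tz": 0, "roll": 0}, {"tx": 24, "ty": -27, "tz": 0, "roll": 0}, {"tx": 24, "ty": -27, "tz": 0, "roll": 0}, {"tx": 24, "ty": -27, "tz": 0, "roll": 0}])

```text
time_s: 3.1
tool_pos: [0.3332, -0.2687, 0.2148]
tcp_rot: [[0.957, 0.29, 0.0], [0.29, -0.957, -0.0], [0.0, 0.001, -1.0]]
wrist_force: [0.8, -0.2, -0.2]
width: 0.0951
```

Call:
jog_arm(commands=[{"tx": 23.4, "ty": -27.6, "tz": 0, "roll": 0}, {"tx": 23.4, "ty": -27.6, "tz": 0, "roll": 0}, {"tx": 23.4, "ty": -27.6, "tz": 0, "roll": 0}, {"tx": 23.4, "ty": -27.6, "tz": 0, "roll": 0}, {"tx": 23.4, "ty": -27.6, "tz": 0, "roll": 0}, {"tx": 23.4, "ty": -27.6, "tz": 0, "roll": 0}, {"tx": 23.4, "ty": -27.6, "tz": 0, "roll": 0}, {"tx": 23.4, "ty": -27.6, "tz": 0, "roll": 0}, {"tx": 23.4, "ty": -27.6, "tz": 0, "roll": 0}, {"tx": 23.4, "ty": -27.6, "tz": 0, "roll": 0}])

```text
time_s: 4.1
tool_pos: [0.477, 0.0637, 0.2148]
tcp_rot: [[0.957, 0.291, 0.0], [0.291, -0.957, -0.0], [0.0, 0.0, -1.0]]
wrist_force: [-0.0, -1.5, 0.1]
width: 0.095
```

Call:
jog_arm(commands=[{"tx": 0, "ty": 0, "tz": 0, "roll": -0.135}, {"tx": 0, "ty": 0, "tz": 0, "roll": -0.135}, {"tx": 0, "ty": 0, "tz": 0, "roll": -0.135}, {"tx": 0, "ty": 0, "tz": 0, "roll": -0.135}, {"tx": 0, "ty": 0, "tz": 0, "roll": -0.135}, {"tx": 0, "ty": 0, "tz": 0, "roll": -0.135}, {"tx": 0, "ty": 0, "tz": 0, "roll": 0}])

```text
time_s: 4.8
tool_pos: [0.4765, 0.0621, 0.2147]
tcp_rot: [[0.448, 0.894, 0.0], [0.894, -0.448, -0.0], [-0.0, 0.0, -1.0]]
wrist_force: [-0.1, 0.0, -0.2]
width: 0.0951
```

```bash
python3 stone.py w2
```

```text
t 4.8 tcp [0.4765 0.0621 0.2147] xang 1.1067991385302562 q [-0.01  0.29  1.9  -0.    0.95  0.46]
0.74 [320. 168.] [475.5  65.9] [np.float64(56.8), np.float64(180.5)] 1.115
0.59 [123. 144.] [299.2 195. ] [np.float64(37.2), np.float64(128.9)] -0.225
col [607.  91.] [ 577   52   54   80 2416] (array([775.1,  13.9]), [np.float64(36.9), np.float64(78.6)], -1.534)
col [322. 168.] [ 294   89   57  164 8646] (array([475.9,  66.2]), [np.float64(58.4), np.float64(181.1)], 1.107)
col [118. 143.] [  56  111  123   64 4464] (array([296.5, 195.5]), [np.float64(40.2), np.float64(126.9)], -0.225)
col [136. 307.] [ 123  277   34   61 1036] (array([199.4,  19.7]), [np.float64(36.6), np.float64(89.4)], 0.865)
col [511. 307.] [ 491  277   34   61 1042] (array([ 607.9, -184.4]), [np.float64(36.6), np.float64(89.2)], 1.369)
col [471. 356.] [ 294  349  319   12 2496] (array([ 521. , -218.4]), [np.float64(17.0), np.float64(408.6)], -0.464)
bed 0.77 (array([617.4,  55.6]), [np.float64(46.2), np.float64(205.0)], 1.333)
```

View pics/w2.png

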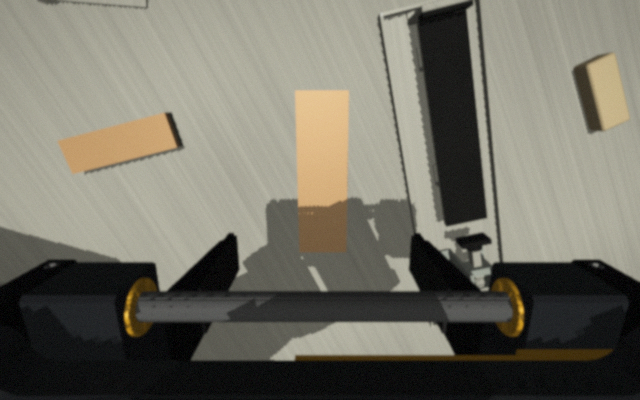

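The target stone (320,168) lies squarely between the fingers, measuring 57x181 mm. Descending to grasp it.

Call:
jog_arm(commands=[{"tx": 2.7, "ty": -1.3, "tz": 30, "roll": 0}, {"tx": 0, "ty": 0, "tz": 40, "roll": 0}, {"tx": 0, "ty": 0, "tz": 40, "roll": 0}, {"tx": 0, "ty": 0, "tz": 40, "roll": 0}, {"tx": 0, "ty": 0, "tz": 30, "roll": 0}, {"tx": 0, "ty": 0, "tz": 15, "roll": 0}, {"tx": 0, "ty": 0, "tz": 8, "roll": 0}, {"tx": 0, "ty": 0, "tz": 5, "roll": 0}, {"tx": 0, "ty": 0, "tz": 0, "roll": 0}, {"tx": 0, "ty": 0, "tz": 0, "roll": 0}])

```text
time_s: 5.95
tool_pos: [0.477, 0.0651, 0.0073]
tcp_rot: [[0.45, 0.893, 0.001], [0.893, -0.45, -0.0], [0.0, 0.001, -1.0]]
wrist_force: [-0.4, 0.5, 0.4]
width: 0.0951
```

Call:
jog_arm(commands=[{"tx": 0, "ty": 0, "tz": 0, "roll": 0}, {"tx": 0, "ty": 0, "tz": 0, "roll": 0}, {"tx": 0, "ty": 0, "tz": 0, "roll": 0}, {"tx": 0, "ty": 0, "tz": 0, "roll": 0}, {"tx": 0, "ty": 0, "tz": 0, "roll": 0}, {"tx": 0, "ty": 0, "tz": 0, "roll": 0}, {"tx": 0, "ty": 0, "tz": 0, "roll": 0}, {"tx": 0, "ty": 0, "tz": 0, "roll": 0}], grip=1, force=30)

```text
time_s: 6.75
tool_pos: [0.4765, 0.0651, 0.0066]
tcp_rot: [[0.449, 0.893, -0.0], [0.893, -0.449, -0.0], [-0.0, -0.0, -1.0]]
wrist_force: [-0.5, 0.5, 2.6]
width: 0.0547
```

Call:
jog_arm(commands=[{"tx": 0, "ty": 0, "tz": -5, "roll": 0}, {"tx": 0, "ty": 0, "tz": -15, "roll": 0}, {"tx": 0, "ty": 0, "tz": -25, "roll": 0}, {"tx": 0, "ty": 0, "tz": -30, "roll": 0}, {"tx": 0, "ty": 0, "tz": -30, "roll": 0}, {"tx": 0, "ty": 0, "tz": 0, "roll": 0}])

```text
time_s: 7.35
tool_pos: [0.4778, 0.0651, 0.1145]
tcp_rot: [[0.449, 0.893, 0.005], [0.893, -0.449, -0.0], [0.002, 0.005, -1.0]]
wrist_force: [0.2, 0.0, -5.7]
width: 0.0546
```

```bash
python3 stone.py w3; python3 -c "
from h import *
p,o=shot('top','top3')
im=p['pixels'][130:270,220:420,::-1]; cv2.imwrite('pics/top3c.png',cv2.resize(im,None,fx=4,fy=4,interpolation=2))"
```

```text
t 7.35 tcp [0.4778 0.0651 0.1145] xang 1.1047436225015759 q [-0.    0.43  2.01 -0.    0.69  0.46]
0.93 [322. 191.] [482.3  75.1] [np.float64(94.4), np.float64(178.7)] 1.113
0.62 [ 67. 157.] [309.3 192.5] [np.float64(37.7), np.float64(116.6)] -0.211
0.42 [490. 130.] [609.2  38.4] [np.float64(100.8), np.float64(254.6)] 1.335
col [323. 178.] [  257    72   132   220 26450] (array([482.5,  75.4]), [np.float64(96.6), np.float64(179.7)], 1.109)
col [ 60. 159.] [   0  119  129   82 6519] (array([306.4, 192.8]), [np.float64(39.2), np.float64(112.1)], -0.222)
col [357. 346.] [ 209  321  334   41 6081] (array([462.9, -72.9]), [np.float64(43.2), np.float64(311.5)], -0.465)
bed 0.82 (array([616.7,  52.2]), [np.float64(48.7), np.float64(198.9)], 1.335)
```

View pics/w3.png

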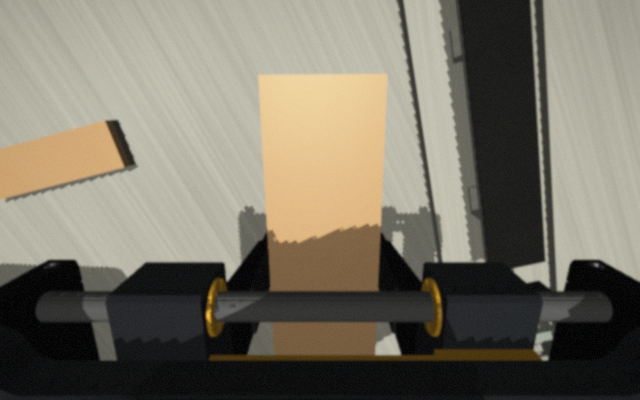

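The stone is held (54.6 mm opening), its far end at row 74. I'll compute where its centre is relative to the TCP from that end.

```bash
python3 - <<'E'
from h import *
p,o=shot("wrist","w4")
R=np.array(o["tcp_rot"]);t=np.array(o["tool_pos"])
print(t,R.round(4).tolist())
im=p["pixels"].astype(int); m=(im[:,:,0]-im[:,:,2]>22)
col=m[:150,280:370]; r0=np.argmax(col,0).mean(); print("edge row",r0)
for z in (.133,.1325):
  w=plane(p,[[262,r0],[322,r0],[384,r0]],z,o); print(((w-t)@R*1000).round(1).tolist())
# bed again: both cams
for n in ("wrist","top","scene"):
  q,oo=shot(n,"b_"+n)
  for r in env.outline_of("bed",q)[:1]: print(n,round(r["score"],2),rect(q,r["mask"],.045,oo))
  for nm in ("stand",):
    for r in env.tip_of(nm,q)[:1]: print(nm,r["score"],plane(q,r["pixel"],0,oo)[0].round(4))
E
```

```text
[0.47583861 0.06507289 0.11036649] [[0.4494, 0.8933, -0.0021], [0.8933, -0.4494, -0.0001], [-0.001, -0.0019, -1.0]]
edge row 71.91111111111111
[[90.7, -25.8, -22.7], [90.7, -1.0, -22.7], [90.7, 24.6, -22.8]]
[[90.8, -25.9, -22.2], [90.8, -1.0, -22.2], [90.7, 24.6, -22.3]]
wrist 0.73 (array([616.4,  50.9]), [np.float64(47.9), np.float64(195.7)], 1.334)
stand 0.79 [ 0.6028 -0.0032  0.    ]
top 0.69 (array([619.3,  52.4]), [np.float64(49.1), np.float64(204.9)], 1.321)
stand 0.59 [ 0.605  -0.0066  0.    ]
scene 0.82 (array([623.7,  50.8]), [np.float64(50.5), np.float64(205.0)], 1.338)
stand 0.91 [ 0.5976 -0.0119 -0.    ]
```

View pics/top3c.png

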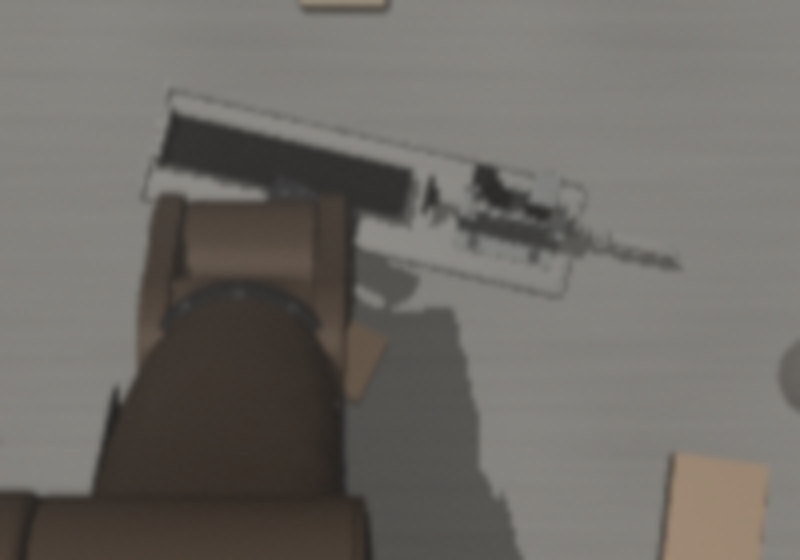

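Call:
jog_arm(commands=[{"tx": 0, "ty": 0, "tz": -20, "roll": 0}, {"tx": 7, "ty": 16.5, "tz": 0, "roll": 0}, {"tx": 11, "ty": 25, "tz": 0, "roll": 0}, {"tx": 11, "ty": 25, "tz": 0, "roll": 0}, {"tx": 11, "ty": 25, "tz": 0, "roll": 0}, {"tx": 11, "ty": 25, "tz": 0, "roll": 0}, {"tx": 7.5, "ty": 16, "tz": 0, "roll": 0}, {"tx": 0, "ty": 0, "tz": 0, "roll": -0.113}, {"tx": 0, "ty": 0, "tz": 0, "roll": -0.113}, {"tx": 0, "ty": 0, "tz": 0, "roll": 0}])

```text
time_s: 9.05
tool_pos: [0.6211, 0.0578, 0.1312]
tcp_rot: [[0.236, 0.972, -0.001], [0.972, -0.236, -0.0], [-0.0, -0.001, -1.0]]
wrist_force: [-0.6, 0.2, -4.8]
width: 0.0549
```

```bash
python3 - <<'E'
from h import *
p,o=shot("scene","s5"); im=p['pixels'][130:300,230:450,::-1]; cv2.imwrite('pics/s5c.png',cv2.resize(im,None,fx=3.6,fy=3.5,interpolation=2))
p,o=shot("wrist","w5")
R=np.array(o["tcp_rot"]);t=np.array(o["tool_pos"]);print(t,np.arctan2(R[1,0],R[0,0]))
im=p["pixels"].astype(int); m=(im[:,:,0]-im[:,:,2]>22)
col=m[:150,280:370]; r0=np.argmax(col,0).mean(); print("edge row",r0)
w=plane(p,[[320,r0]],t[2]+.0185,o); print(((w-t)@R*1000).round(1).tolist())
for r in env.outline_of("end_stop",p)[:2]: print(r["score"],r["pixel"],rect(p,r["mask"],.06,o))
E
```

```text
[0.62108075 0.05784256 0.13133727] 1.3284682079624792
edge row 72.9888888888889
[[90.8, -2.1, -18.5]]
0.92 [323.3, 63.8] (array([643.8, 159.4]), [np.float64(10.6), np.float64(43.1)], -0.243)
```

View pics/s5c.png

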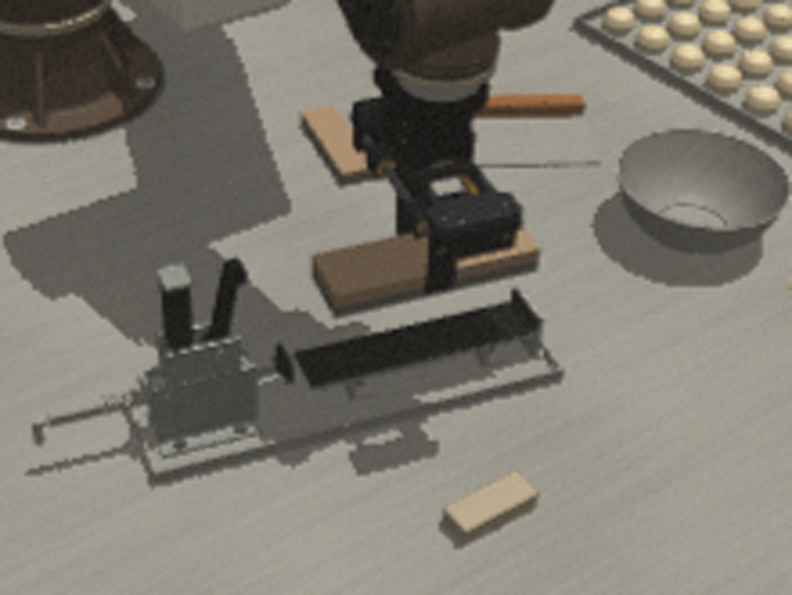

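View pics/w5.png

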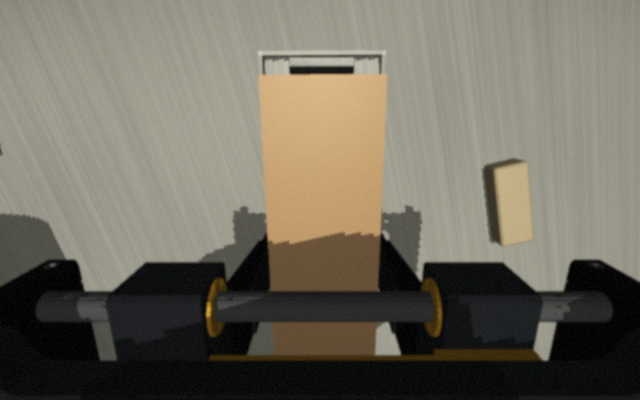

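```bash
python3 - <<'E'
from h import *
p,o=shot("wrist","w6")
u=np.array([.2376,.9714]);s=np.array([.623,.0646])
def st(px,z): 
    w=plane(p,px,z,o)[0][:2]-s; return np.round([w@[u[1],-u[0]]*1000,w@u*1000+75],1)
print("rim outer",st([262,50.5],.018),st([384,50.5],.018)); print("stop top far", st([291,66.5],.06),st([353,66.5],.06)); print("occl",st([322,73],.06))
im=p['pixels'][40:90,240:400,::-1]; cv2.imwrite('pics/w6c.png',cv2.resize(im,None,fx=5,fy=5,interpolation=2))
E
```

```text
rim outer [-48.6 187.2] [ 46.7 186.8]
stop top far [-22.5 171. ] [ 19.3 170.8]
occl [ -1.6 166.8]
```

View pics/w6c.png

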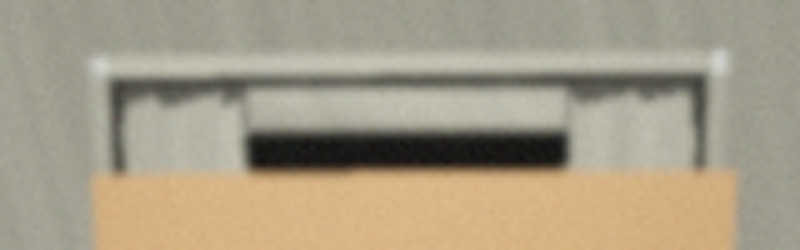

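The stone is centred over the stop (both at about column 322), its end 6–8 mm short of it. Lowering.

Call:
jog_arm(commands=[{"tx": 1, "ty": -0.5, "tz": 12, "roll": 0}, {"tx": 0, "ty": 0, "tz": 20, "roll": 0}, {"tx": 0, "ty": 0, "tz": 20, "roll": 0}, {"tx": 0, "ty": 0, "tz": 14, "roll": 0}, {"tx": 0, "ty": 0, "tz": 8, "roll": 0}, {"tx": 0, "ty": 0, "tz": 3, "roll": 0}, {"tx": 0, "ty": 0, "tz": 0, "roll": 0}, {"tx": 0, "ty": 0, "tz": 0, "roll": 0}])

```text
time_s: 10.05
tool_pos: [0.6214, 0.0589, 0.0553]
tcp_rot: [[0.238, 0.971, 0.001], [0.971, -0.238, -0.0], [0.0, 0.001, -1.0]]
wrist_force: [0.1, 1.4, -4.7]
width: 0.0547
```

Call:
jog_arm(commands=[{"tx": 0, "ty": 0, "tz": 0.7, "roll": 0}, {"tx": 0, "ty": 0, "tz": 0.7, "roll": 0}, {"tx": 0, "ty": 0, "tz": 0.3, "roll": 0}, {"tx": 0, "ty": 0, "tz": 0, "roll": 0}])

```text
time_s: 10.45
tool_pos: [0.621, 0.0589, 0.053]
tcp_rot: [[0.238, 0.971, 0.0], [0.971, -0.238, -0.0], [-0.0, 0.0, -1.0]]
wrist_force: [-0.1, -0.5, -5.4]
width: 0.0548
```

Call:
jog_arm(commands=[{"tx": 0, "ty": 0, "tz": 0.6, "roll": 0}, {"tx": 0, "ty": 0, "tz": 0.6, "roll": 0}, {"tx": 0, "ty": 0, "tz": 0, "roll": 0}])

```text
time_s: 10.75
tool_pos: [0.621, 0.0589, 0.0517]
tcp_rot: [[0.238, 0.971, 0.0], [0.971, -0.238, -0.0], [-0.0, 0.0, -1.0]]
wrist_force: [0.4, 0.2, -4.1]
width: 0.0549
```

Call:
jog_arm(commands=[{"tx": 0, "ty": 0, "tz": 0.4, "roll": 0}, {"tx": 0, "ty": 0, "tz": 0.4, "roll": 0}, {"tx": 0, "ty": 0, "tz": 0, "roll": 0}])

```text
time_s: 11.05
tool_pos: [0.621, 0.0589, 0.0517]
tcp_rot: [[0.238, 0.971, 0.0], [0.971, -0.238, -0.0], [-0.0, 0.0, -1.0]]
wrist_force: [-3.1, -1.0, 4.3]
width: 0.055
```

Touchdown: the vertical force went from -5 N to +4 N. Releasing and rising.

Call:
jog_arm(commands=[{"tx": 0, "ty": 0, "tz": 0, "roll": 0}, {"tx": 0, "ty": 0, "tz": 0, "roll": 0}, {"tx": 0, "ty": 0, "tz": 0, "roll": 0}, {"tx": 0, "ty": 0, "tz": 0, "roll": 0}, {"tx": 0, "ty": 0, "tz": 0, "roll": 0}, {"tx": 0, "ty": 0, "tz": 0, "roll": 0}], grip=0)

```text
time_s: 11.65
tool_pos: [0.621, 0.0589, 0.0509]
tcp_rot: [[0.238, 0.971, 0.0], [0.971, -0.238, -0.0], [-0.0, 0.0, -1.0]]
wrist_force: [0.1, -1.5, 0.7]
width: 0.0938
```

Call:
jog_arm(commands=[{"tx": 0, "ty": 0, "tz": -15, "roll": 0}, {"tx": 0, "ty": 0, "tz": -30, "roll": 0}, {"tx": 0, "ty": 0, "tz": -40, "roll": 0}, {"tx": 0, "ty": 0, "tz": -40, "roll": 0}, {"tx": 0, "ty": 0, "tz": -40, "roll": 0}, {"tx": 0, "ty": 0, "tz": 0, "roll": 0}])

```text
time_s: 12.25
tool_pos: [0.6228, 0.059, 0.2227]
tcp_rot: [[0.238, 0.971, 0.01], [0.971, -0.238, -0.0], [0.002, 0.009, -1.0]]
wrist_force: [0.3, -0.2, 0.2]
width: 0.0958
```

```bash
python3 - <<'E'
from h import *
p,o=shot("wrist","w7")
R=np.array(o["tcp_rot"]);print(o["time_s"],np.round(o["tool_pos"],4),np.arctan2(R[1,0],R[0,0]))
im=p["pixels"].astype(int); m=(im[:,:,0]-im[:,:,2]>22); m[270:]=0
n,l,s,c=cv2.connectedComponentsWithStats(m.astype(np.uint8))
for i in range(1,n):
    if s[i][4]>3000: print("col",c[i].round(),s[i],rect(p,l==i,.07,o))
for r in env.outline_of("end_stop",p)[:1]: print(r["score"],r["pixel"],rect(p,r["mask"],.06,o))
E
```

```text
12.25 [0.6228 0.059  0.2227] 1.3308551924913596
col [320. 177.] [  289    91    62   179 10284] (array([620.2,  60.3]), [np.float64(57.8), np.float64(180.6)], 1.334)
0.84 [320.7, 76.8] (array([644.4, 160. ]), [np.float64(13.2), np.float64(44.2)], -0.24)
```

View pics/w7.png

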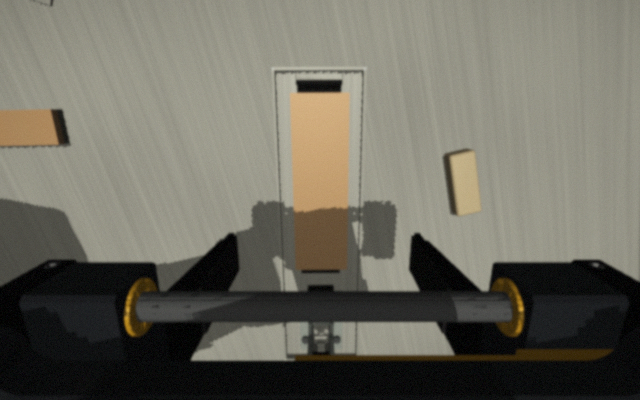

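The stone lies centred on the bed (320,177) in line with the tray, with the stop just beyond it at (320,86). Next I turn the gripper and look at the handle and trigger.

Call:
jog_arm(commands=[{"tx": -34, "ty": -10, "tz": -5, "roll": 0}, {"tx": -34, "ty": -10, "tz": -5, "roll": 0}, {"tx": -34, "ty": -10, "tz": 0, "roll": 0}, {"tx": -34, "ty": -10, "tz": 0, "roll": 0}, {"tx": -34, "ty": -10, "tz": 0, "roll": 0}, {"tx": -35, "ty": -10, "tz": 0, "roll": 0}])

```text
time_s: 12.95
tool_pos: [0.5126, -0.1267, 0.225]
tcp_rot: [[0.237, 0.971, -0.002], [0.971, -0.237, 0.001], [0.0, -0.002, -1.0]]
wrist_force: [0.1, 0.1, -0.5]
width: 0.0947
```

Call:
jog_arm(commands=[{"tx": 0, "ty": 0, "tz": 0, "roll": 0.143}, {"tx": 0, "ty": 0, "tz": 0, "roll": 0.143}, {"tx": 0, "ty": 0, "tz": 0, "roll": 0.143}, {"tx": 0, "ty": 0, "tz": 0, "roll": 0.143}, {"tx": 0, "ty": 0, "tz": 0, "roll": 0.143}, {"tx": 0, "ty": 0, "tz": 0, "roll": 0.143}, {"tx": 0, "ty": 0, "tz": 0, "roll": 0.143}, {"tx": 0, "ty": 0, "tz": 0, "roll": 0.143}, {"tx": 0, "ty": 0, "tz": 0, "roll": 0.143}, {"tx": 0, "ty": 0, "tz": 0, "roll": 0.143}])

```text
time_s: 13.95
tool_pos: [0.5134, -0.1257, 0.2249]
tcp_rot: [[0.994, -0.105, -0.002], [-0.105, -0.994, 0.001], [-0.002, -0.0, -1.0]]
wrist_force: [0.5, 0.6, 0.5]
width: 0.0951
```

Call:
jog_arm(commands=[{"tx": 0, "ty": 0, "tz": 0, "roll": 0.141}, {"tx": 0, "ty": 0, "tz": 0, "roll": 0}, {"tx": 0, "ty": 0, "tz": 0, "roll": 0}])

```text
time_s: 14.25
tool_pos: [0.5137, -0.1258, 0.2253]
tcp_rot: [[0.972, -0.234, -0.001], [-0.234, -0.972, 0.0], [-0.001, -0.0, -1.0]]
wrist_force: [0.8, -0.2, 0.1]
width: 0.0951
```

```bash
cat > trig.py <<'E'
import sys
from h import *
u=np.array([.2376,.9714]);s=np.array([.623,.0646]);v=np.array([u[1],-u[0]]);O=s-75e-3*u
p,o=shot("wrist",sys.argv[1])
R=np.array(o["tcp_rot"]);t=np.array(o["tool_pos"]);print(o["time_s"],t.round(4),np.arctan2(R[1,0],R[0,0]),np.round(o["joint_positions"],2))
st=lambda w:np.round([(w[:2]-O)@v*1000,(w[:2]-O)@u*1000],1)
print("tcp stand",st(t))
for n,z in [("handle_grip",.158),("trigger_grip",.158),("pad_face",.057),("seat",.045)]:
    for r in env.tip_of(n,p)[:2]: print(n,round(r["score"],2),np.round(r["pixel"],1),st(plane(p,r["pixel"],z,o)[0]))
for r in env.outline_of("trigger_blade",p)[:2]: print("blade",r["score"],r["pixel"],r["mask"].sum())
E
python3 trig.py w8
```

```text
14.25 [ 0.5137 -0.1258  0.2253] -0.23602409386738954 [-0.37  0.34  1.78 -0.    1.02  1.44]
tcp stand [ -61.  -135.9]
handle_grip 0.65 [331.4 134. ] [  -2.5 -141.7]
handle_grip 0.57 [294.6 129.3] [   0.6 -116.1]
trigger_grip 0.87 [265.2 134. ] [ -2.6 -95.5]
pad_face 0.65 [241.  125.8] [ -3.  -54.5]
pad_face 0.49 [247.8 121.9] [  0.8 -61.4]
seat 0.65 [239.2 123.8] [ -1.7 -49.9]
blade 0.56 [269.8, 133.3] 1333
blade 0.25 [258.6, 116.3] 21824
```

View pics/w8.png

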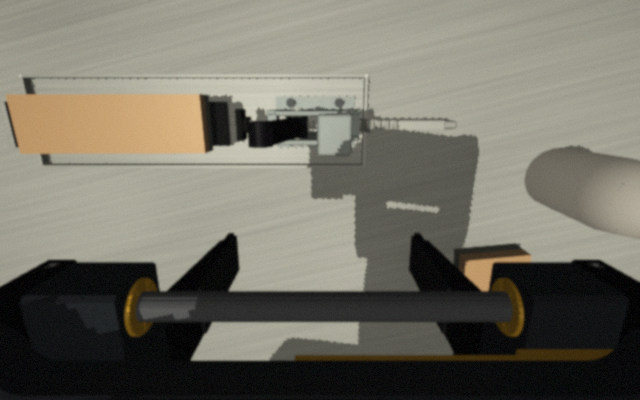

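```bash
python3 - <<'E'
from h import *
u=np.array([.2376,.9714]);s=np.array([.623,.0646]);v=np.array([u[1],-u[0]]);O=s-75e-3*u
p,o=shot("wrist","w9")
st=lambda w:np.round([(w[:2]-O)@v*1000,(w[:2]-O)@u*1000],1)
im=p['pixels'][90:180,220:380,::-1]; cv2.imwrite('pics/w9c.png',cv2.resize(im,None,fx=5,fy=5,interpolation=2))
for px in ([319,115],[351,115],[319,154],[351,154]): print(px,st(plane(p,px,.183,o)[0]))
for px in ([247,121],[247,147]): print(px,st(plane(p,px,.172,o)[0]))
E
```

```text
[319, 115] [  11.4 -133.6]
[351, 115] [  11.4 -153.4]
[319, 154] [ -12.7 -133.5]
[351, 154] [ -12.7 -153.9]
[247, 121] [  7.3 -86.5]
[247, 147] [ -9.6 -85.4]
```

View pics/w9c.png

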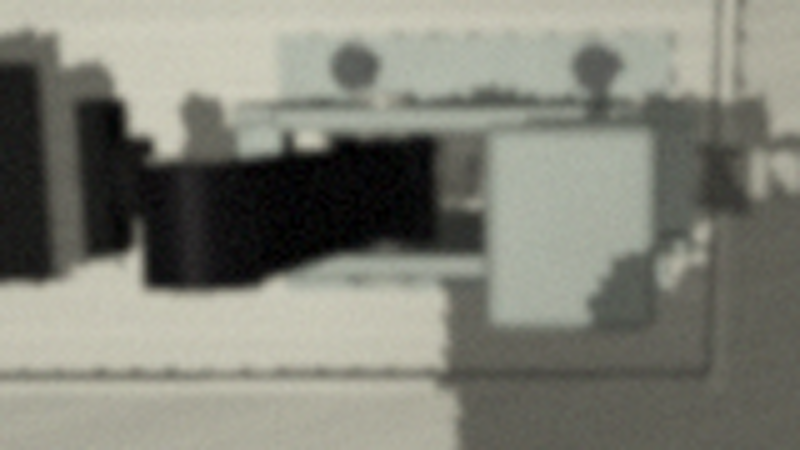

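The handle top spans y from -134 to -154 and the trigger tip reaches about -86, both in my stand frame. That gives a gripper centre of about -130, then descend.

Call:
jog_arm(commands=[{"tx": 20, "ty": -2, "tz": 0, "roll": 0}, {"tx": 20, "ty": -2, "tz": 0, "roll": 0}, {"tx": 20, "ty": -2, "tz": 0, "roll": 0}, {"tx": 0, "ty": 0, "tz": 10, "roll": 0.004}, {"tx": 0, "ty": 0, "tz": 15, "roll": 0}, {"tx": 0, "ty": 0, "tz": 20, "roll": 0}, {"tx": 0, "ty": 0, "tz": 20, "roll": 0}, {"tx": 0, "ty": 0, "tz": 14, "roll": 0}, {"tx": 0, "ty": 0, "tz": 7, "roll": 0}, {"tx": 0, "ty": 0, "tz": 0, "roll": 0}])

```text
time_s: 15.6
tool_pos: [0.5728, -0.1342, 0.139]
tcp_rot: [[0.97, -0.242, -0.002], [-0.242, -0.97, 0.001], [-0.002, -0.0, -1.0]]
wrist_force: [-0.3, 0.3, -0.4]
width: 0.095
```

```bash
python3 - <<'E'
from h import *
u=np.array([.2376,.9714]);s=np.array([.623,.0646]);v=np.array([u[1],-u[0]]);O=s-75e-3*u
p,o=shot("wrist","w10")
w=np.array(o["tool_pos"])
print([(w[:2]-O)@v*1000,(w[:2]-O)@u*1000],w,o["wrist_force"])
p,o=shot("scene","s10"); im=p['pixels'][150:290,230:400,::-1]; cv2.imwrite('pics/s10c.png',cv2.resize(im,None,fx=4.2,fy=4.2,interpolation=2))
E
```

```text
[np.float64(-1.5130246998335175), np.float64(-130.0154427998498)] [ 0.5728209  -0.13418347  0.13897149] [-0.25845256  0.25939204 -0.40003159]
```

View pics/w10.png

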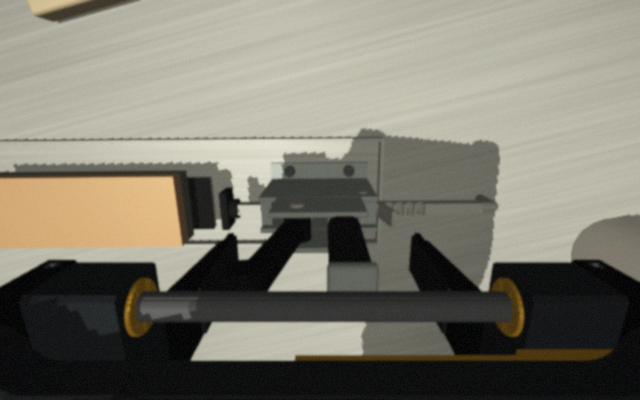

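View pics/s10c.png

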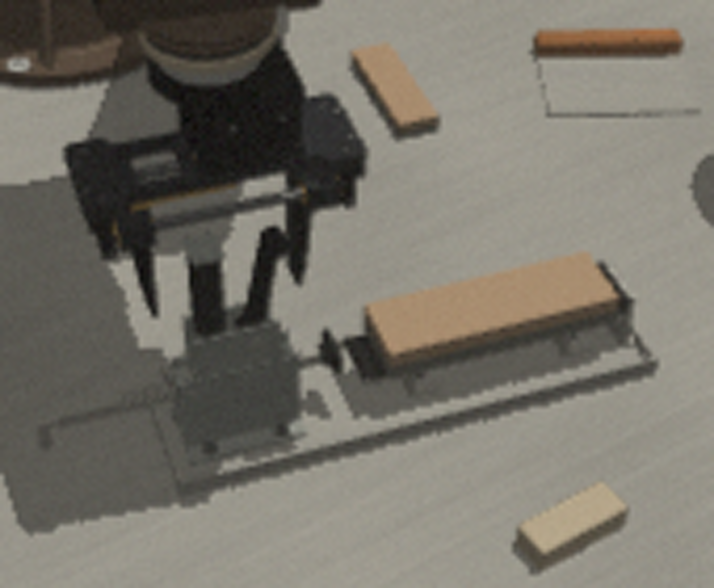

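Both fingers straddle the handle and trigger cleanly. First squeeze, at 12 N.

Call:
jog_arm(commands=[{"tx": 0, "ty": 0, "tz": 0, "roll": 0}, {"tx": 0, "ty": 0, "tz": 0, "roll": 0}, {"tx": 0, "ty": 1, "tz": 0, "roll": 0}, {"tx": 0, "ty": 1, "tz": 0, "roll": 0}, {"tx": 0, "ty": 1, "tz": 0, "roll": 0}, {"tx": 0, "ty": 1, "tz": 0, "roll": 0}, {"tx": 0, "ty": 0, "tz": 0, "roll": 0}, {"tx": 0, "ty": 0, "tz": 0, "roll": 0}], grip=1, force=12)

```text
time_s: 16.5
tool_pos: [0.5732, -0.1373, 0.1405]
tcp_rot: [[0.97, -0.242, 0.001], [-0.242, -0.97, 0.001], [0.001, -0.002, -1.0]]
wrist_force: [2.5, 9.1, 7.5]
width: 0.0384
```

Call:
jog_arm(commands=[{"tx": 0, "ty": 0, "tz": 0, "roll": 0}, {"tx": 0, "ty": 0, "tz": 0, "roll": 0}, {"tx": 0, "ty": -1, "tz": 0, "roll": 0}, {"tx": 0, "ty": 0, "tz": 0, "roll": 0}, {"tx": 0, "ty": 0, "tz": 0, "roll": 0}, {"tx": 0, "ty": 0, "tz": 0, "roll": 0}, {"tx": 0, "ty": 0, "tz": 0, "roll": 0}, {"tx": 0, "ty": 0, "tz": 0, "roll": 0}], grip=0)

```text
time_s: 17.3
tool_pos: [0.5729, -0.1375, 0.1399]
tcp_rot: [[0.97, -0.242, 0.0], [-0.242, -0.97, -0.0], [0.0, 0.0, -1.0]]
wrist_force: [-0.1, -0.4, -0.1]
width: 0.0933
```

```bash
python3 - <<'E'
from h import *
p,o=shot("wrist","w11"); print(o["tool_pos"],o["wrist_force"])
E
```

```text
[ 0.57294587 -0.13750433  0.13994384] [-0.11176071 -0.40933855 -0.05346993]
```

View pics/w11.png

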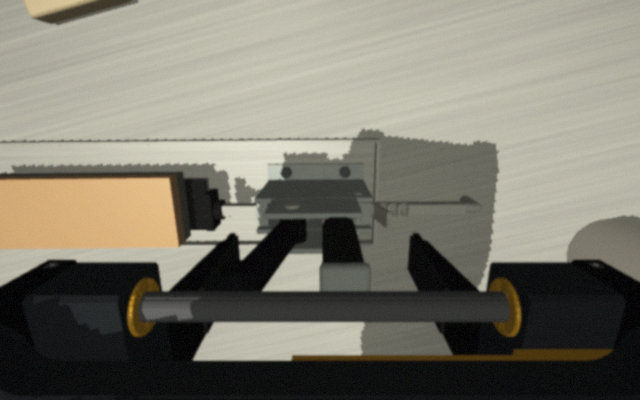

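The pad advanced toward the stone (now at about column 215) and the trigger is fully out. Repeating.

Call:
jog_arm(commands=[{"tx": 0, "ty": 0, "tz": 0, "roll": 0}, {"tx": 0, "ty": 0, "tz": 0, "roll": 0}, {"tx": 0, "ty": 0, "tz": 0, "roll": 0}, {"tx": 0, "ty": 0, "tz": 0, "roll": 0}, {"tx": 0, "ty": 0, "tz": 0, "roll": 0}, {"tx": 0, "ty": 0, "tz": 0, "roll": 0}, {"tx": 0, "ty": 0, "tz": 0, "roll": 0}, {"tx": 0, "ty": 0, "tz": 0, "roll": 0}], grip=1)

```text
time_s: 18.15
tool_pos: [0.5732, -0.1372, 0.1404]
tcp_rot: [[0.97, -0.241, 0.001], [-0.241, -0.97, -0.0], [0.001, 0.0, -1.0]]
wrist_force: [-1.8, 0.7, 6.4]
width: 0.0388
```

Call:
jog_arm(commands=[{"tx": 0, "ty": 0, "tz": 0, "roll": 0}, {"tx": 0, "ty": 0, "tz": 0, "roll": 0}, {"tx": 0, "ty": 0, "tz": 0, "roll": 0}, {"tx": 0, "ty": 0, "tz": 0, "roll": 0}, {"tx": 0, "ty": 0, "tz": 0, "roll": 0}, {"tx": 0, "ty": 0, "tz": 0, "roll": 0}, {"tx": 0, "ty": 0, "tz": 0, "roll": 0}, {"tx": 0, "ty": 0, "tz": 0, "roll": 0}], grip=0)

```text
time_s: 18.95
tool_pos: [0.5729, -0.1375, 0.1399]
tcp_rot: [[0.97, -0.242, -0.0], [-0.242, -0.97, -0.0], [0.0, 0.0, -1.0]]
wrist_force: [-0.0, 0.3, -0.5]
width: 0.094
```

Call:
jog_arm(commands=[{"tx": 0, "ty": 0, "tz": 0, "roll": 0}, {"tx": 0, "ty": 0, "tz": 0, "roll": 0}, {"tx": 0, "ty": 0, "tz": 0, "roll": 0}, {"tx": 0, "ty": 0, "tz": 0, "roll": 0}, {"tx": 0, "ty": 0, "tz": 0, "roll": 0}, {"tx": 0, "ty": 0, "tz": 0, "roll": 0}, {"tx": 0, "ty": 0, "tz": 0, "roll": 0}, {"tx": 0, "ty": 0, "tz": 0, "roll": 0}], grip=1)

```text
time_s: 19.75
tool_pos: [0.5732, -0.1372, 0.1404]
tcp_rot: [[0.97, -0.241, 0.001], [-0.241, -0.97, -0.0], [0.001, 0.0, -1.0]]
wrist_force: [-1.7, -0.9, 6.8]
width: 0.0386
```

```bash
python3 - <<'E'
from h import *
p,o=shot("wrist","w12"); print(o["tool_pos"],o["wrist_force"],o["width"])
E
```

```text
[ 0.57317297 -0.13723314  0.14040715] [-1.65140795 -0.93515664  6.78535199] 0.03858544227655057
```

View pics/w12.png

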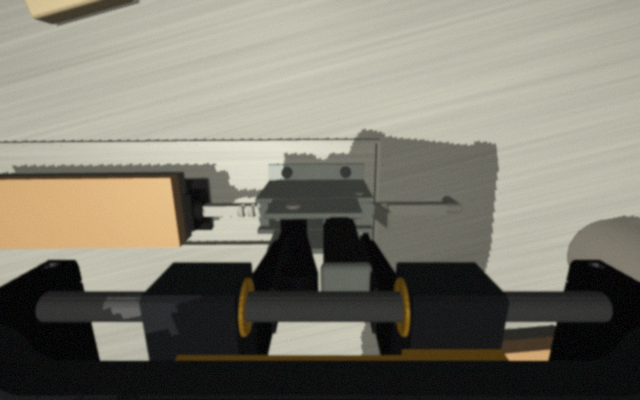

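Balanced, with near-zero net force along the jaws. The pad (about 190–205, 200) is close to the stone's end, so I keep pumping and watch the width.

Call:
jog_arm(commands=[{"tx": 0, "ty": 0, "tz": 0, "roll": 0}, {"tx": 0, "ty": 0, "tz": 0, "roll": 0}, {"tx": 0, "ty": 0, "tz": 0, "roll": 0}, {"tx": 0, "ty": 0, "tz": 0, "roll": 0}, {"tx": 0, "ty": 0, "tz": 0, "roll": 0}, {"tx": 0, "ty": 0, "tz": 0, "roll": 0}, {"tx": 0, "ty": 0, "tz": 0, "roll": 0}, {"tx": 0, "ty": 0, "tz": 0, "roll": 0}], grip=0)

```text
time_s: 20.6
tool_pos: [0.573, -0.1375, 0.14]
tcp_rot: [[0.97, -0.242, 0.0], [-0.242, -0.97, -0.0], [0.0, 0.0, -1.0]]
wrist_force: [0.4, -0.2, 0.2]
width: 0.0937
```

Call:
jog_arm(commands=[{"tx": 0, "ty": 0, "tz": 0, "roll": 0}, {"tx": 0, "ty": 0, "tz": 0, "roll": 0}, {"tx": 0, "ty": 0, "tz": 0, "roll": 0}, {"tx": 0, "ty": 0, "tz": 0, "roll": 0}, {"tx": 0, "ty": 0, "tz": 0, "roll": 0}, {"tx": 0, "ty": 0, "tz": 0, "roll": 0}, {"tx": 0, "ty": 0, "tz": 0, "roll": 0}, {"tx": 0, "ty": 0, "tz": 0, "roll": 0}], grip=1)

```text
time_s: 21.4
tool_pos: [0.5732, -0.137, 0.1404]
tcp_rot: [[0.97, -0.242, 0.001], [-0.242, -0.97, 0.0], [0.001, -0.0, -1.0]]
wrist_force: [-1.4, -0.9, 6.3]
width: 0.0391
```

```bash
python3 - <<'E'
from h import *
p,o=shot("wrist","w13"); print(o["width"],o["wrist_force"])
im=p['pixels'][150:260,60:320,::-1]; cv2.imwrite('pics/w13c.png',cv2.resize(im,None,fx=3,fy=3,interpolation=2))
E
```

```text
0.039131799462542007 [-1.4204773  -0.91526506  6.29825595]
```

View pics/w13c.png

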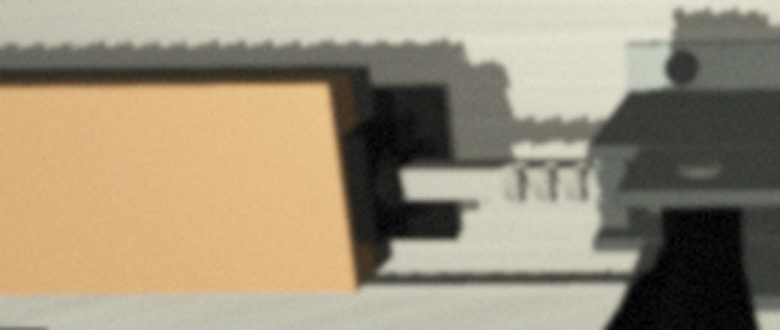

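Call:
jog_arm(commands=[{"tx": 0, "ty": 0, "tz": 0, "roll": 0}, {"tx": 0, "ty": 0, "tz": 0, "roll": 0}, {"tx": 0, "ty": 0, "tz": 0, "roll": 0}, {"tx": 0, "ty": 0, "tz": 0, "roll": 0}, {"tx": 0, "ty": 0, "tz": 0, "roll": 0}, {"tx": 0, "ty": 0, "tz": 0, "roll": 0}, {"tx": 0, "ty": 0, "tz": 0, "roll": 0}, {"tx": 0, "ty": 0, "tz": 0, "roll": 0}], grip=0)

```text
time_s: 22.25
tool_pos: [0.5729, -0.1375, 0.1399]
tcp_rot: [[0.97, -0.242, -0.0], [-0.242, -0.97, -0.0], [0.0, 0.0, -1.0]]
wrist_force: [0.0, -0.7, 0.3]
width: 0.0937
```

Call:
jog_arm(commands=[{"tx": 0, "ty": 0, "tz": 0, "roll": 0}, {"tx": 0, "ty": 0, "tz": 0, "roll": 0}, {"tx": 0, "ty": 0, "tz": 0, "roll": 0}, {"tx": 0, "ty": 0, "tz": 0, "roll": 0}, {"tx": 0, "ty": 0, "tz": 0, "roll": 0}, {"tx": 0, "ty": 0, "tz": 0, "roll": 0}, {"tx": 0, "ty": 0, "tz": 0, "roll": 0}, {"tx": 0, "ty": 0, "tz": 0, "roll": 0}], grip=1)

```text
time_s: 23.05
tool_pos: [0.5733, -0.1366, 0.1406]
tcp_rot: [[0.97, -0.242, 0.001], [-0.242, -0.97, 0.001], [0.001, -0.001, -1.0]]
wrist_force: [0.4, 4.9, 6.8]
width: 0.0397
```

```bash
python3 - <<'E'
from h import *
p,o=shot("scene","s14"); print(o["width"],o["wrist_force"])
im=p['pixels'][180:270,280:400,::-1]; cv2.imwrite('pics/s14c.png',cv2.resize(im,None,fx=6,fy=6,interpolation=2))
E
```

```text
0.0397405160979373 [0.35655008 4.93135479 6.7826954 ]
```

View pics/s14c.png

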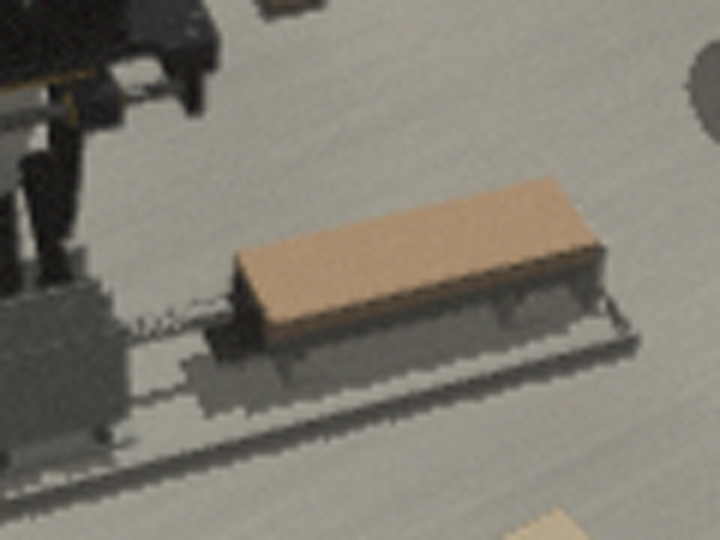

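Call:
jog_arm(commands=[{"tx": 0, "ty": 0, "tz": 0, "roll": 0}, {"tx": 0, "ty": 0, "tz": 0, "roll": 0}, {"tx": 0, "ty": 0, "tz": 0, "roll": 0}, {"tx": 0, "ty": 0, "tz": 0, "roll": 0}, {"tx": 0, "ty": 0, "tz": 0, "roll": 0}, {"tx": 0, "ty": 0, "tz": 0, "roll": 0}, {"tx": 0, "ty": 0, "tz": 0, "roll": 0}, {"tx": 0, "ty": 0, "tz": 0, "roll": 0}], grip=0)

```text
time_s: 23.9
tool_pos: [0.5729, -0.1375, 0.1399]
tcp_rot: [[0.97, -0.242, -0.0], [-0.242, -0.97, -0.0], [0.0, 0.0, -1.0]]
wrist_force: [0.6, 0.6, 0.1]
width: 0.0938
```

Call:
jog_arm(commands=[{"tx": 0, "ty": 0, "tz": 0, "roll": 0}, {"tx": 0, "ty": 0, "tz": 0, "roll": 0}, {"tx": 0, "ty": 0, "tz": 0, "roll": 0}, {"tx": 0, "ty": 0, "tz": 0, "roll": 0}, {"tx": 0, "ty": 0, "tz": 0, "roll": 0}, {"tx": 0, "ty": 0, "tz": 0, "roll": 0}, {"tx": 0, "ty": 0, "tz": 0, "roll": 0}, {"tx": 0, "ty": 0, "tz": 0, "roll": 0}], grip=1)

```text
time_s: 24.7
tool_pos: [0.574, -0.1343, 0.1413]
tcp_rot: [[0.97, -0.242, 0.003], [-0.242, -0.97, 0.004], [0.002, -0.004, -1.0]]
wrist_force: [4.4, 23.4, 12.0]
width: 0.0467
```

The squeeze now stops short at 46.7 mm (about 0.2 rad), so the stone is tight. Holding, then checking that it's steady.

Call:
jog_arm(commands=[{"tx": 0, "ty": 0, "tz": 0, "roll": 0}, {"tx": 0, "ty": 0, "tz": 0, "roll": 0}, {"tx": 0, "ty": 0, "tz": 0, "roll": 0}, {"tx": 0, "ty": 0, "tz": 0, "roll": 0}, {"tx": 0, "ty": 0, "tz": 0, "roll": 0}, {"tx": 0, "ty": 0, "tz": 0, "roll": 0}])

```text
time_s: 25.3
tool_pos: [0.5741, -0.1341, 0.1413]
tcp_rot: [[0.97, -0.242, 0.003], [-0.242, -0.97, 0.004], [0.002, -0.004, -1.0]]
wrist_force: [4.2, 24.1, 13.3]
width: 0.0457
```

```bash
python3 - <<'E'
from h import *
p,o=shot("wrist","w15"); print(o["width"],o["wrist_force"],o["tool_pos"])
a=p['pixels'][130:260,0:320,::-1]
p,o=shot("scene","s15"); b=p['pixels'][180:270,250:400,::-1]
q,_=shot("top","t15"); c=q['pixels'][150:200,250:350,::-1]
cv2.imwrite('pics/c15.png',np.vstack([cv2.resize(a,(640,260),interpolation=2),cv2.resize(b,(560,336),interpolation=2) if 0 else cv2.copyMakeBorder(cv2.resize(b,(560,336),interpolation=2),0,0,0,80,0)]))
im=q["pixels"].astype(int); m=(im[:,:,0]-im[:,:,2]>18); m[:150]=0;m[195:]=0;m[:,:255]=0;m[:,325:]=0
if m.sum()>50: print(rect(q,m,.07))
E
```

```text
0.0456864203256243 [ 4.15834522 24.05033826 13.31771872] [ 0.5740952  -0.13411226  0.14130866]
(array([624. ,  64.2]), [np.float64(59.8), np.float64(183.4)], 1.33)
```

View pics/c15.png

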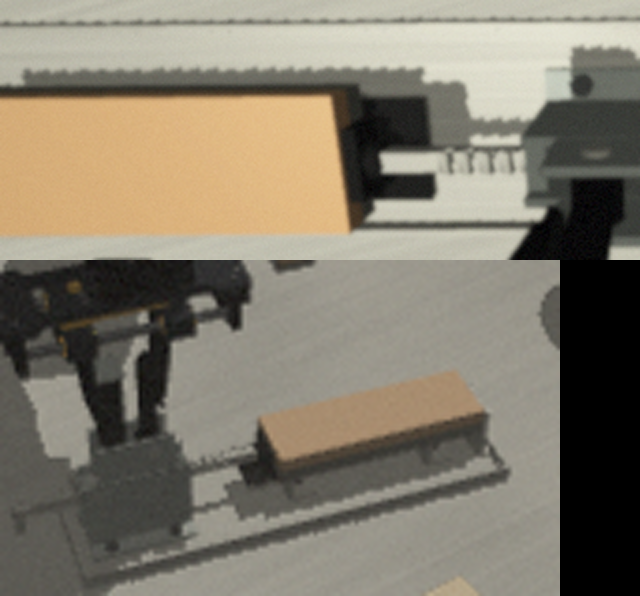

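Call:
jog_arm(commands=[{"tx": 0, "ty": 0, "tz": 0, "roll": 0}, {"tx": 0, "ty": 0, "tz": 0, "roll": 0}, {"tx": 0, "ty": 0, "tz": 0, "roll": 0}, {"tx": 0, "ty": 0, "tz": 0, "roll": 0}, {"tx": 0, "ty": 0, "tz": 0, "roll": 0}, {"tx": 0, "ty": 0, "tz": 0, "roll": 0}, {"tx": 0, "ty": 0, "tz": 0, "roll": 0}, {"tx": 0, "ty": 0, "tz": 0, "roll": 0}, {"tx": 0, "ty": 0, "tz": 0, "roll": 0}, {"tx": 0, "ty": 0, "tz": 0, "roll": 0}])

```text
time_s: 26.45
tool_pos: [0.5741, -0.1341, 0.1413]
tcp_rot: [[0.97, -0.242, 0.003], [-0.242, -0.97, 0.004], [0.002, -0.004, -1.0]]
wrist_force: [4.2, 23.1, 13.9]
width: 0.0458
```

Call:
jog_arm(commands=[{"tx": 0, "ty": 0, "tz": 0, "roll": 0}, {"tx": 0, "ty": 0, "tz": 0, "roll": 0}, {"tx": 0, "ty": 0, "tz": 0, "roll": 0}, {"tx": 0, "ty": 0, "tz": 0, "roll": 0}, {"tx": 0, "ty": 0, "tz": 0, "roll": 0}, {"tx": 0, "ty": 0, "tz": 0, "roll": 0}, {"tx": 0, "ty": 0, "tz": 0, "roll": 0}, {"tx": 0, "ty": 0, "tz": 0, "roll": 0}, {"tx": 0, "ty": 0, "tz": 0, "roll": 0}, {"tx": 0, "ty": 0, "tz": 0, "roll": 0}])

```text
time_s: 27.45
tool_pos: [0.5741, -0.1341, 0.1413]
tcp_rot: [[0.97, -0.242, 0.003], [-0.242, -0.97, 0.004], [0.002, -0.004, -1.0]]
wrist_force: [4.5, 24.4, 12.9]
width: 0.0457
```

Steady: about 24 N on the trigger (roughly 33 N at the pad), the stone square and at the stop, nothing else touched. Handing in.

```bash
python3 -c "
from workcell import env
print(env.sign_off())"
```

```text
the job is handed in; nothing more can be done
None
```

I laid the middle-sized whetstone on the bed about 6 mm short of the end stop and let go. I then pumped the trigger six times at a 12 N grip setting and handed the job in still holding the squeeze, at about 27.5 s of the 64 s.

**Clamp:** The sixth squeeze stopped short at 45.7 mm between the fingers, which is about 0.2 rad of trigger, and stayed there for 2 s. The net wrist force was a steady 24 N or so along the jaws, meaning the trigger took about 24 N. By the figures you gave, that puts roughly 33 N on the pad; I could not measure the pad or stop force directly.

**Stone position:** The top camera put the stone within about 1 mm of my estimate of the seat, and square to the bed (angle 1.33 rad for both). The stand's position disagreed by 1–3 mm between the cameras and edges I used. That the stone touches the stop comes from the trigger stopping short and from the pictures.

**Problems:** My first three move calls were refused because some fields were missing, and the arm did not move. The final squeeze was not balanced: the trigger side carried nearly all the load and the arm had given about 3 mm, with 13 N of upward force. It was steady, so I left it. The bowl, bottle, dressing stone and scraper were not approached; I did not measure their positions again at the end.

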